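# Load the soldering rack from the kit rack in wiring-list order

### The job

Load the soldering rack for the next wiring job: move all four connectors from the pale blue plastic pockets of the kit rack into the pockets of the bare aluminium soldering rack, one to a pocket, in the same order as they stand in the kit, counting on each rack from the end with the brass earthing stud. The contacts are still loose in them, so keep every connector upright all the way and leave it standing upright on the floor of its pocket.

Things in the scene. Friction and masses are not known exactly. Their poses are not given: they have to be found in the camera images.
- ring_connector: Plug connector: wide ribbed blue ring 37 mm across as its foot, up to 15 mm above the underside; orange seal 30 mm across to 17 mm; plain round black barrel, diameter 27 mm, from 17 to 50 mm (grip here); thin steel solder cups on top to 56 mm. Loose, 60 g, stands upright on its foot near the middle of its kit pocket. Origin: centre of underside; z up.
- flange_connector: Receptacle with a square black flange 34 x 34 mm, from 12.5 to 16.5 mm above the underside; foot diameter 28 mm; orange seal to 18.5 mm; plain round black barrel, diameter 26 mm, from 18.5 to 50 mm (grip here); thin steel solder cups on top to 56 mm. Loose, 60 g, stands upright on its foot near the middle of its kit pocket. Origin: centre of underside; z up.
- hex_connector: Receptacle with a blue hexagon nut, 34 mm over flats, 39 mm over corners, from 6 to 15 mm above the underside; foot diameter 30 mm; orange seal to 17 mm; plain round black barrel, diameter 26 mm, from 17 to 50 mm (grip here); steel solder cups on top to 56 mm. Loose, 60 g, stands upright on its foot near the middle of its kit pocket. Origin: centre of underside; z up.
- tall_connector: Tall slim plug: blue foot, diameter 30 mm, 10 mm high; orange seal to 12 mm; plain round black barrel, diameter 28 mm, from 12 to 54 mm (grip here); narrower round nose, diameter 20 mm, on top to 68 mm; no solder cups. Loose, 70 g, stands upright on its foot near the middle of its kit pocket. Origin: centre of underside; z up.
- kit_rack: Kit rack, fixed, at any angle: grey plate 68 x 260 x 6 mm with four pale blue plastic pockets in a row. Origin: centre of underside, on the table; z up; +y points to the end with the brass stud (25 mm high, on a steel lug at y = 146 mm). Pocket centres at y = +93 (first, by the stud), +31, -31, -93 mm, x = 0; inner floors 10 mm, wall tops 20 mm above the table.
- solder_rack: Soldering rack, fixed, empty, at any angle, on either side of the kit rack: aluminium bar 68 x 260 x 20 mm with four pockets 52 x 52 mm, floors 10 mm, wall tops 20 mm above the table. Origin: centre of underside, on the table; z up; +y points to the end with the brass stud (25 mm high, at y = 146 mm). Pocket centres at y = +93 (first, by the stud), +31, -31, -93 mm, x = 0.
- pocket_ring: The pale blue plastic kit-rack pocket in which the ring connector stands at the start; fixed, so it keeps that connector's place in the kit (all four look alike). 60 x 60 mm outside, 52 x 52 mm inside. Origin: centre of its underside, 6 mm above the table; inner floor 4 mm and wall tops 14 mm above the origin; axes parallel to the kit rack's.
- pocket_flange: The pale blue plastic kit-rack pocket in which the flange connector stands at the start; fixed, so it keeps that connector's place in the kit (all four look alike). 60 x 60 mm outside, 52 x 52 mm inside. Origin: centre of its underside, 6 mm above the table; inner floor 4 mm and wall tops 14 mm above the origin; axes parallel to the kit rack's.
- pocket_hex: The pale blue plastic kit-rack pocket in which the hexagon-nut connector stands at the start; fixed, so it keeps that connector's place in the kit (all four look alike). 60 x 60 mm outside, 52 x 52 mm inside. Origin: centre of its underside, 6 mm above the table; inner floor 4 mm and wall tops 14 mm above the origin; axes parallel to the kit rack's.
- pocket_tall: The pale blue plastic kit-rack pocket in which the tall connector stands at the start; fixed, so it keeps that connector's place in the kit (all four look alike). 60 x 60 mm outside, 52 x 52 mm inside. Origin: centre of its underside, 6 mm above the table; inner floor 4 mm and wall tops 14 mm above the origin; axes parallel to the kit rack's.
Mind the look-alikes: they are no part of the job. What is shaped like the ring_connector but purple is not meant. What is shaped like the tall_connector but purple is not meant.

How it is judged:
At the end, for the whole second after the job is handed in: Each connector stands in the soldering-rack pocket with the same number, counted from the stud, as its kit pocket: centre within 13 mm of the pocket's centre along both rack axes (anywhere inside it), underside within 4 mm of the floor, upright within 0.12 rad, released and at rest (((y of pocket_ring in the frame of kit_rack between 0.073 and 0.113 m and y of ring_connector in the frame of solder_rack between 0.08 and 0.106 m) or (y of pocket_ring in the frame of kit_rack between 0.011 and 0.051 m and y of ring_connector in the frame of solder_rack between 0.018 and 0.044 m) or (y of pocket_ring in the frame of kit_rack between -0.051 and -0.011 m and y of ring_connector in the frame of solder_rack between -0.044 and -0.018 m) or (y of pocket_ring in the frame of kit_rack between -0.113 and -0.073 m and y of ring_connector in the frame of solder_rack between -0.106 and -0.08 m)) and x of ring_connector in the frame of solder_rack between -0.013 and 0.013 m and z of ring_connector in the frame of solder_rack between 0.006 and 0.014 m and angle between each of ring_connector, flange_connector, hex_connector, tall_connector's own z axis and vertical below 0.12 rad and linear speed of each of ring_connector, flange_connector, hex_connector, tall_connector below 0.02 m/s and angular speed of each of ring_connector, flange_connector, hex_connector, tall_connector below 0.2 rad/s and ((y of pocket_flange in the frame of kit_rack between 0.073 and 0.113 m and y of flange_connector in the frame of solder_rack between 0.08 and 0.106 m) or (y of pocket_flange in the frame of kit_rack between 0.011 and 0.051 m and y of flange_connector in the frame of solder_rack between 0.018 and 0.044 m) or (y of pocket_flange in the frame of kit_rack between -0.051 and -0.011 m and y of flange_connector in the frame of solder_rack between -0.044 and -0.018 m) or (y of pocket_flange in the frame of kit_rack between -0.113 and -0.073 m and y of flange_connector in the frame of solder_rack between -0.106 and -0.08 m)) and x of flange_connector in the frame of solder_rack between -0.013 and 0.013 m and z of flange_connector in the frame of solder_rack between 0.006 and 0.014 m and ((y of pocket_hex in the frame of kit_rack between 0.073 and 0.113 m and y of hex_connector in the frame of solder_rack between 0.08 and 0.106 m) or (y of pocket_hex in the frame of kit_rack between 0.011 and 0.051 m and y of hex_connector in the frame of solder_rack between 0.018 and 0.044 m) or (y of pocket_hex in the frame of kit_rack between -0.051 and -0.011 m and y of hex_connector in the frame of solder_rack between -0.044 and -0.018 m) or (y of pocket_hex in the frame of kit_rack between -0.113 and -0.073 m and y of hex_connector in the frame of solder_rack between -0.106 and -0.08 m)) and x of hex_connector in the frame of solder_rack between -0.013 and 0.013 m and z of hex_connector in the frame of solder_rack between 0.006 and 0.014 m and ((y of pocket_tall in the frame of kit_rack between 0.073 and 0.113 m and y of tall_connector in the frame of solder_rack between 0.08 and 0.106 m) or (y of pocket_tall in the frame of kit_rack between 0.011 and 0.051 m and y of tall_connector in the frame of solder_rack between 0.018 and 0.044 m) or (y of pocket_tall in the frame of kit_rack between -0.051 and -0.011 m and y of tall_connector in the frame of solder_rack between -0.044 and -0.018 m) or (y of pocket_tall in the frame of kit_rack between -0.113 and -0.073 m and y of tall_connector in the frame of solder_rack between -0.106 and -0.08 m)) and x of tall_connector in the frame of solder_rack between -0.013 and 0.013 m and z of tall_connector in the frame of solder_rack between 0.006 and 0.014 m); the robot touches nothing.
It fails at once if a connector is tipped by more than 0.7 rad (angle between any of ring_connector, flange_connector, hex_connector, tall_connector's own z axis and vertical above 0.7 rad).
It also fails if it takes over 106 s, if anything falls off the work surface, if the arm or the gripper's body presses on something with over 40 N, if the wrist force passes 120 N, or if a joint passes its speed limit or range.

### The arm

A 7-joint arm with a two-finger parallel gripper is mounted at the origin on the work surface. World frame = base frame: x ahead of the robot, y to its left, z up, the work surface at z = 0. Lengths are in m, angles in rad, forces in N, time in s.
With the tool pointing down it reaches from about 0.425 to 0.925 m from the base axis. Payload 6.8 kg.
Tool frame: the origin (TCP) lies on the front face of the gripper's body, between the roots of the fingers; the fingertips stand 73 mm ahead of it and the grasp point (between the pads) lies 54 mm ahead of it (env.nose_length is the distance from the TCP to the fingertips, in m); z points along the fingers, y is the line along which they close (so a half turn about z gives the same grasp; the last joint's range is limited). The gripper opens to 85 mm and grips with 20 to 120 N. Pads are 22 mm wide; open, the fingers measure 114 mm over their backs; the gripper's body (76 mm by 85 mm) begins 54 mm behind the grasp point. The pads swing forward as they close: fully open they stand 13 mm farther back than shut.
Start: joints at [-1.348, 0.477, 0.022, 1.555, -0.011, 1.109, -0.083], TCP at [0.219, 0.638, 0.304] pointing down, gripper open.
Joint ranges: [-2.96, 2.96], [-0.34, 2.1], [-1.41, 1.46], [0.24, 2.44], [-1.37, 4.51], [0.17, 1.92], [-2.96, 2.96]. Speed limits (rad/s): [2.39, 2.39, 3.14, 3.14, 3.14, 3.14, 3.14].

### API

Orientations are given as a unit quaternion [w, x, y, z].
In Python, from cell import env, kin, camera, calibration, job gives the robot as it stands. The module is installed in compiled form; this text tells all that it offers. Calls block until the motion is done:
- env.reach(position, orientation): joint-space move of the TCP to a pose.
- env.movel(position, velocity=0.15, rot=None, stop_force=None): straight line of the TCP; rot=None keeps the orientation; velocity is the mean speed in m/s. With stop_force (N) it stops when the force on the tool has changed by that much, and returns True; else False.
- env.goto_joints(angles): joint-space move.
- env.grip(opening, f_grip=None): finger opening in m; f_grip is the grip in N (None keeps the last); returns when the fingers have stopped.
- env.dwell(seconds).
- kin.inverse_kinematics(position, orientation): joint angles nearest the present ones, or None.
- env.get_state(): the state.
- camera(name): name is "scene" or "top"; returns (picture, depth): 480x640x3 uint8, blue, green, red; 480x640 float32, m along the optical axis (not along the pixel's ray), 0 where there is no reading.
- calibration(name): a dict with "fx", "fy", "cx", "cy" (pixels), "k1" (the pictures are not rectified: a ray, as slopes to the right and down, at radius r is drawn at 1 + k1 r^2 times it, then the intrinsics apply), "rvec" (rotation vector, rad) and "tvec" (3), from world to camera coordinates, as OpenCV has them. Camera axes: x right, y down, z forward; pixel columns grow to the right and rows downward; lengths in m; the calibration is good to about 2 mm. A picture is of the moment at which its call begins. calibration takes no time and is no camera call.
A pose or a line that the arm cannot do raises env.PlanningError and nothing moves.
- job.job_done(): hands the job in; it is judged then, once.
The state is a dict: "time": time; "qpos": joint angles; "joint_velocities": joint speeds; "joint_torque": joint torques, N m; "tcp_pos": TCP position; "orientation": TCP orientation; "force": force on the tool from outside, world axes, zero at the start; "torque": the same for the moment, N m; "opening": finger opening in m; "gripper_force": force on a finger pad.
Only numpy, scipy, OpenCV 4.12 (cv2) and the standard library are available. Lean on these libraries where they do the work, as an engineer would, in place of code of your own. Each camera call takes 0.05 s, during which the arm holds its last target. There are 200 camera calls.

## Working session

There is one attempt and no reset: what is moved stays moved. The work goes in short steps, each a Python script; the robot and the scene stay as the last script left them, time stands still between calls to the robot, and variables do not carry over. Pictures are saved under pics/ and viewed, at most 14 in all, crops included, and the job is handed in when it is done.

```bash
mkdir -p pics; python3 - <<'E'
from cell import env,camera,calibration
import cv2,numpy as np
for n in("scene","top"):
    p,d=camera(n); cv2.imwrite(f"pics/{n}0.png",p); np.save(f"pics/{n}0.npy",d); c=calibration(n); print(n,c,d.min(),d.max(),(d>0).mean())
s=env.get_state(); print(s["time"],s["tcp_pos"],s["orientation"],s["opening"])
E
```

```text
scene {'fx': 574.958835970573, 'fy': 574.958835970573, 'cx': 327.16789729564397, 'cy': 239.4749173731708, 'k1': -0.17285565874414138, 'rvec': array([ 1.63007331,  2.20585874, -0.6542528 ]), 'tvec': array([ 0.11772005, -0.39691371,  1.44841746])} 0.0 2.9044604 0.996005859375
top {'fx': 526.671266264445, 'fy': 526.671266264445, 'cx': 311.8116887818943, 'cy': 243.96968329204384, 'k1': -0.00039724424086627207, 'rvec': array([ 2.1820697 , -2.14632572,  0.13425219]), 'tvec': array([0.01405737, 0.50647536, 0.92854825])} 0.0 1.8625476 0.9959700520833333
0.1 [0.21908344 0.6380305  0.30303715] [-8.05919774e-05  1.64612631e-01  9.86357968e-01 -7.96588219e-04] 0.08553009864250355
```

View pics/scene0.png

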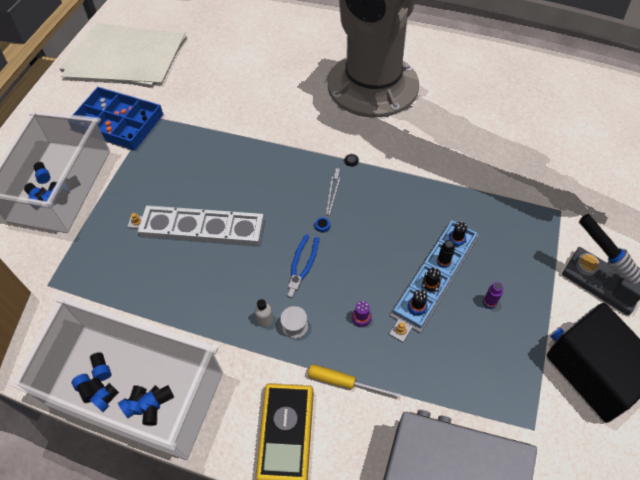

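View pics/top0.png

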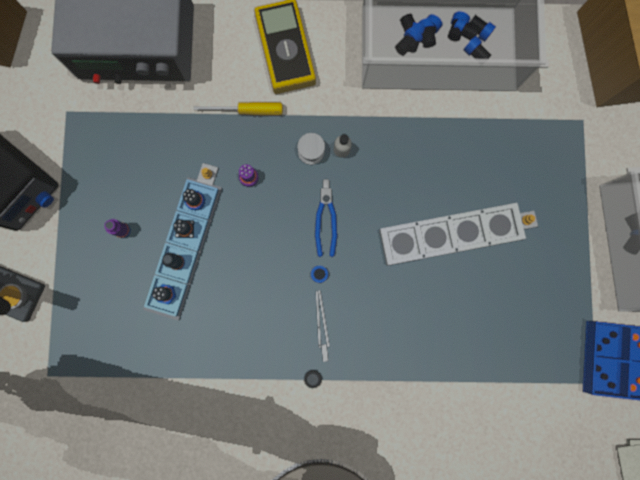

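The kit rack is at about (182,245) in the top picture, with its stud at (207,173). The soldering rack is at about (453,233), with its stud at (528,219). There are purple look-alikes at (248,175) and (116,228). Next I enlarge the racks.

```bash
python3 - <<'E'
import cv2,numpy as np
t=cv2.imread("pics/top0.png");s=cv2.imread("pics/scene0.png")
def cr(p,x,y,w,h,k): return cv2.resize(p[y:y+h,x:x+w],None,fx=k,fy=k,interpolation=cv2.INTER_CUBIC)
# kit: top 135..235 x155..325 ; scene 380..490 x 210..345
a=cr(t,130,155,110,170,3.5); b=cr(s,380,210,110,140,3.5)
h=max(a.shape[0],b.shape[0]); o=np.zeros((h,a.shape[1]+b.shape[1],3),np.uint8)
o[:a.shape[0],:a.shape[1]]=a;o[:b.shape[0],a.shape[1]:]=b
cv2.imwrite("pics/kit.png",o);print(o.shape,a.shape)
a=cr(t,370,190,180,85,4);b=cr(s,120,195,160,60,4)
o=np.zeros((a.shape[0]+b.shape[0],720,3),np.uint8);o[:340]=a;o[340:,:640]=b
cv2.imwrite("pics/sol.png",o);print(o.shape)
E
```

```text
(595, 770, 3) (595, 385, 3)
(580, 720, 3)
```

View pics/kit.png

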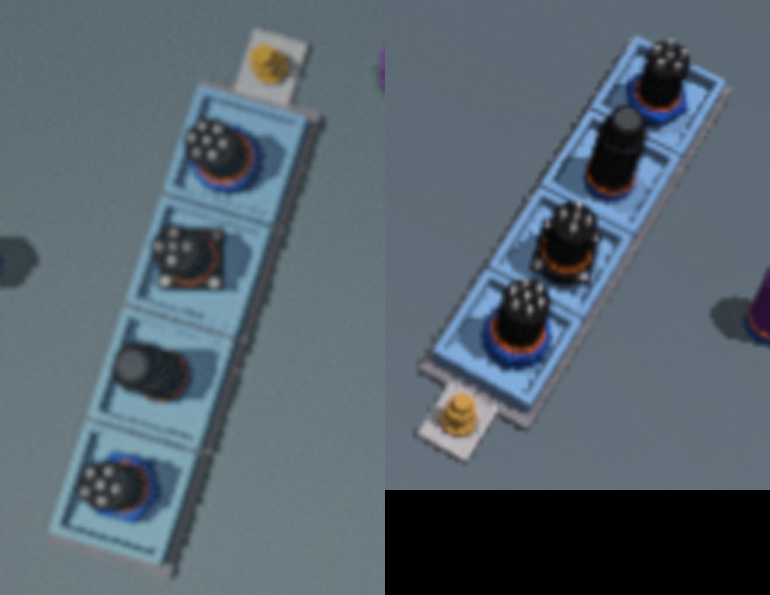

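View pics/sol.png

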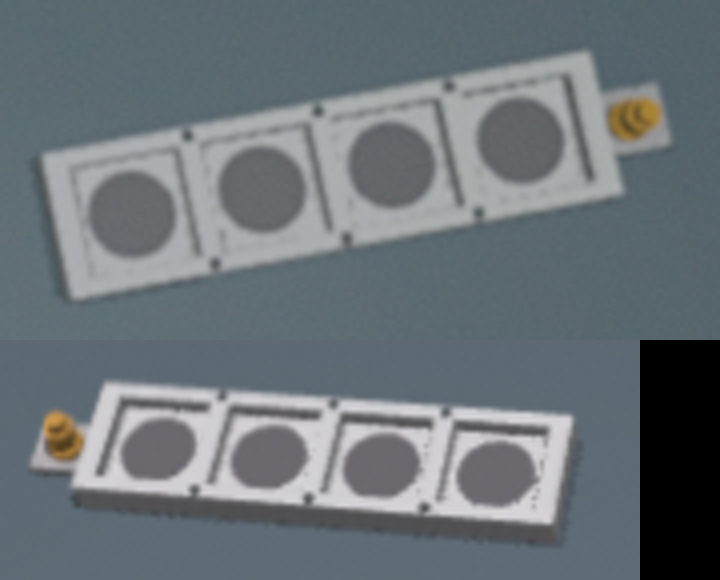

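Counted from the stud, the kit holds ring, flange, tall, hex. The ring connector's top is at crop (207,142) and the hex connector's at (102,487) in the top view. The soldering rack is empty, with its stud on the right in the top view. Now I triangulate from both views.

```bash
cat > h.py <<'E'
import numpy as np,cv2
from cell import env,kin,camera,calibration,job
def ray(n,uv):
    c=calibration(n);K=np.array([[c["fx"],0,c["cx"]],[0,c["fy"],c["cy"]],[0,0,1]])
    p=cv2.undistortPoints(np.array([[uv]],float),K,np.array([c["k1"],0,0,0.]))[0,0]
    R=cv2.Rodrigues(c["rvec"])[0];d=R.T@np.array([p[0],p[1],1]);o=-R.T@c["tvec"]
    return o,d   # d scaled so depth along the axis is the multiplier
def onz(n,uv,z):
    o,d=ray(n,uv);return o+d*(z-o[2])/d[2]
def tri(a,b):
    A=[];B=[];(o1,d1),(o2,d2)=ray("top",a),ray("scene",b)
    s=np.linalg.lstsq(np.c_[d1,-d2],o2-o1,rcond=None)[0]
    p,q=o1+s[0]*d1,o2+s[1]*d2;return (p+q)/2,np.linalg.norm(p-q)
E
python3 - <<'E'
from h import *
tk=lambda x,y:(130+(x+.5)/3.5-.5,155+(y+.5)/3.5-.5); sk=lambda x,y:(380+(x-385+.5)/3.5-.5,210+(y+.5)/3.5-.5)
ts=lambda x,y:(370+(x+.5)/4-.5,190+(y+.5)/4-.5); ss=lambda x,y:(120+(x+.5)/4-.5,195+(y-340+.5)/4-.5)
dt,ds=np.load("pics/top0.npy"),np.load("pics/scene0.npy")
def go(l,T,S,z):
    for n,a,b in l:
        a,b=T(*a),S(*b);p,e=tri(a,b)
        o,d=ray("top",a);q=o+d*dt[round(a[1]),round(a[0])]
        o,d=ray("scene",b);r=o+d*ds[round(b[1]),round(b[0])]
        print(n,"tri",p.round(4),"gap",round(e,4),"top@z",onz("top",a,z)[:2].round(4),"sc@z",onz("scene",b,z)[:2].round(4),"dt",q.round(3),"ds",r.round(3))
go([("kSL",(203,86),(529,408)),("kSR",(308,117),(433,358)),("kFL",(50,530),(723,82)),("kFR",(163,565),(637,38))],tk,sk,.02)
go([("ring",(207,142),(525,298)),("fl",(175,247),(578,218)),("hex",(102,487),(670,55))],tk,sk,.066)
go([("tall",(130,365),(628,118))],tk,sk,.078)
go([("sFL",(40,153),(557,525)),("sFR",(72,299),(573,415)),("sSL",(590,50),(72,491)),("sSR",(625,195),(105,382))],ts,ss,.02)
go([("c1",(520,140),(159,448)),("c2",(391,165),(269,456)),("c3",(261,189),(382,466)),("c4",(131,214),(496,474))],ts,ss,.01)
E
```

```text
kSL tri [0.6259 0.2566 0.0148] gap 0.0 top@z [0.6247 0.2554] sc@z [0.6284 0.2565] dt [0.628 0.259 0.005] ds [0.625 0.257 0.012]
kSR tri [0.6107 0.2    0.0126] gap 0.0007 top@z [0.6089 0.199 ] sc@z [0.6143 0.1999] dt [0.611 0.201 0.01 ] ds [0.608 0.199 0.007]
kFL tri [0.3894 0.3235 0.0186] gap 0.002 top@z [0.3891 0.3241] sc@z [0.3909 0.3224] dt [0.389 0.324 0.021] ds [0.39  0.322 0.019]
kFR tri [0.3719 0.2667 0.0156] gap 0.0012 top@z [0.3721 0.265 ] sc@z [0.3747 0.2671] dt [0.372 0.269 0.005] ds [0.375 0.267 0.02 ]
ring tri [0.5861 0.2409 0.0617] gap 0.0028 top@z [0.5849 0.2412] sc@z [0.5889 0.2395] dt [0.585 0.242 0.064] ds [0.588 0.24  0.065]
fl tri [0.5315 0.2562 0.0624] gap 0.0009 top@z [0.5311 0.2549] sc@z [0.5335 0.2565] dt [0.532 0.256 0.06 ] ds [0.531 0.257 0.061]
hex tri [0.411  0.2863 0.0618] gap 0.0006 top@z [0.4108 0.2854] sc@z [0.4141 0.2858] dt [0.411 0.287 0.06 ] ds [0.414 0.286 0.066]
tall tri [0.4706 0.2707 0.078 ] gap 0.0013 top@z [0.4704 0.2713] sc@z [0.4708 0.2701] dt [0.471 0.272 0.076] ds [0.47  0.27  0.076]
sFL tri [ 0.5392 -0.1019  0.0205] gap 0.0008 top@z [ 0.
[... 392 characters left out ...]
5 -0.3729  0.0198] gap 0.0003 top@z [ 0.5244 -0.3726] sc@z [ 0.5246 -0.3729] dt [ 0.527 -0.38   0.002] ds [ 0.515 -0.383  0.003]
c1 tri [ 0.5507 -0.3282  0.0115] gap 0.0008 top@z [ 0.5509 -0.3283] sc@z [ 0.5499 -0.3295] dt [ 0.551 -0.328  0.01 ] ds [ 0.549 -0.33   0.008]
c2 tri [ 0.538  -0.2678  0.0112] gap 0.0011 top@z [ 0.538  -0.2676] sc@z [ 0.5373 -0.269 ] dt [ 0.538 -0.267  0.013] ds [ 0.539 -0.267  0.014]
c3 tri [ 0.5258 -0.2071  0.0102] gap 0.0008 top@z [ 0.5257 -0.2067] sc@z [ 0.5257 -0.2076] dt [ 0.526 -0.207  0.009] ds [ 0.527 -0.207  0.012]
c4 tri [ 0.513  -0.1466  0.0104] gap 0.0012 top@z [ 0.5129 -0.1461] sc@z [ 0.5129 -0.1473] dt [ 0.513 -0.146  0.011] ds [ 0.515 -0.146  0.014]
```

Heights and the 62 mm spacing agree with the text. Next comes the helper for one transfer, then the first connector.

```bash
cat >> h.py <<'E'
from scipy.spatial.transform import Rotation as Rn
u=np.array([.531-.412,.256-.286]); 
ku=np.array([.2365+.2375,-.067-.0675]); ku/=np.linalg.norm(ku)      # kit +y
C=np.array([[.5507,-.3282],[.538,-.2678],[.5258,-.2071],[.513,-.1466]])
su=C[0]-C[3]+C[1]/3-C[2]/3; su/=np.linalg.norm(su)                  # solder +y
SC=C.mean(0); POCK=[SC+su*y for y in(.093,.031,-.031,-.093)]
def quat(v,sign):
    y=sign*np.array([-v[1],v[0],0]);z=np.array([0,0,-1.]);q=Rn.from_matrix(np.c_[np.cross(y,z),y,z]).as_quat()
    return np.r_[q[3],q[:3]]
SIGN=1
GRASP={"ring":(.586,.241),"flange":(.5315,.256),"tall":(.4706,.2707),"hex":(.411,.286)}
ZT,ZH=.104,.215
def transfer(name,i):
    g=np.array(GRASP[name]);p=POCK[i];qk,qs=quat(ku,SIGN),quat(su,SIGN)
    env.reach([*g,ZH],qk); env.grip(.065)
    hit=env.movel([*g,ZT],.15,stop_force=15); 
    env.grip(0.0,35); s=env.get_state(); print(name,"hit",hit,"open",s["opening"],"f",s["gripper_force"],s["tcp_pos"].round(4))
    env.movel([*g,ZH],.15)
    env.movel([*p,ZH],.25,rot=qs); print(" carried",env.get_state()["opening"])
    env.movel([*p,.12],.15)
    hit=env.movel([*p,ZT-.002],.04,stop_force=6); s=env.get_state(); print(" down",hit,s["tcp_pos"].round(4))
    env.grip(.06); env.movel([*p,ZH],.15); print(" t",env.get_state()["time"])
E
python3 - <<'E'
from h import *
print(ku,su,np.round(POCK,4))
for s in(1,-1):
    for g in GRASP.values():
        r=kin.inverse_kinematics([*g,ZT],quat(ku,s));print(s,None if r is None else np.round(r,2))
    for p in POCK:
        r=kin.inverse_kinematics([*p,ZT],quat(su,s));print(s,None if r is None else np.round(r,2))
E
```

```text
[ 0.96202019 -0.2729783 ] [ 0.20264304 -0.97925267] [[ 0.5507 -0.3285]
 [ 0.5382 -0.2678]
 [ 0.5256 -0.2071]
 [ 0.513  -0.1464]]
1 [-0.59  0.65  0.15  1.8  -0.14  0.7   0.92]
1 [-0.65  0.6   0.13  1.91 -0.12  0.64  0.84]
1 [-0.72  0.54  0.11  2.02 -0.1   0.58  0.75]
1 [-0.8   0.49  0.08  2.12 -0.08  0.53  0.63]
1 [ 0.    0.76  0.63  1.81 -0.61  0.78  1.16]
1 [-0.17  0.75  0.74  1.91 -0.72  0.77  1.19]
1 [-0.36  0.77  0.87  2.01 -0.85  0.78  1.23]
1 [-0.39  0.66  0.73  2.07 -0.72  0.67  1.03]
-1 [-0.93  0.75  0.63  1.83 -0.61  0.77 -1.82]
-1 [-1.01  0.69  0.63  1.94 -0.61  0.71 -1.86]
-1 [-1.11  0.63  0.62  2.05 -0.6   0.65 -1.93]
-1 [-1.2   0.57  0.6   2.14 -0.59  0.59 -2.02]
-1 [-0.3   1.15  1.26  1.83 -1.21  1.18 -1.55]
-1 [-0.41  1.11  1.26  1.93 -1.21  1.14 -1.58]
-1 [-0.54  1.08  1.26  2.01 -1.21  1.11 -1.62]
-1 [-0.66  1.05  1.26  2.09 -1.22  1.07 -1.69]
```

```bash
python3 - <<'E'
from h import *
transfer("ring",0)
for n in("top","scene"):
    p,d=camera(n); cv2.imwrite(f"pics/{n}1.png",p)
t=cv2.imread("pics/top1.png")[170:290,360:560]; cv2.imwrite("pics/r1.png",cv2.resize(t,None,fx=4,fy=4,interpolation=cv2.INTER_CUBIC))
E
```

```text
ring hit False open 0.025851709068003194 f 34.33068573474884 [0.5864 0.2412 0.105 ]
 carried 0.025872478956151475
 down True [ 0.551  -0.3285  0.1045]
 t 9.575
```

View pics/scene1.png

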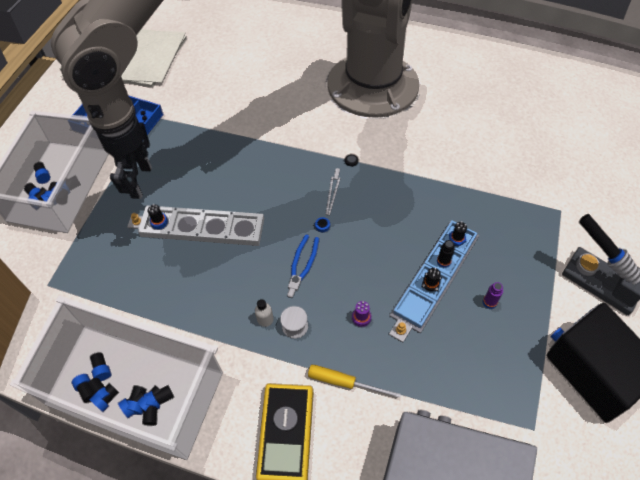

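The ring connector stands upright in the first soldering pocket, at about (156,218), and its kit pocket at (415,305) is empty. The method works, so I go on with the other three.

```bash
python3 - <<'E'
from h import *
transfer("flange",1);transfer("tall",2);transfer("hex",3)
env.reach([.50,.15,.30],quat(ku,SIGN))
o=[]
for n,(x,y,w,h) in(("top",(370,180,180,95)),("scene",(120,180,180,80))):
    p,d=camera(n); cv2.imwrite(f"pics/{n}2.png",p);np.save(f"pics/{n}2.npy",d)
    o.append(cv2.resize(p[y:y+h,x:x+w],None,fx=3.4,fy=3.4,interpolation=cv2.INTER_CUBIC))
cv2.imwrite("pics/fin.png",np.vstack(o)); print(o[0].shape,env.get_state()["time"])
E
```

```text
flange hit False open 0.024910499478411417 f 34.257604479789734 [0.5319 0.2562 0.1048]
 carried 0.024763988428950078
 down True [ 0.5385 -0.2678  0.1044]
 t 19.0
tall hit False open 0.027144485880041244 f 34.17245328426361 [0.471  0.271  0.1048]
 carried 0.027005068181176324
 down True [ 0.5259 -0.2069  0.1044]
 t 27.9667
hex hit False open 0.02496028385256588 f 34.12429332733154 [0.4113 0.2864 0.1047]
 carried 0.02481948680928936
 down True [ 0.5136 -0.1462  0.1041]
 t 36.7
(323, 612, 3) 37.975
```

View pics/fin.png

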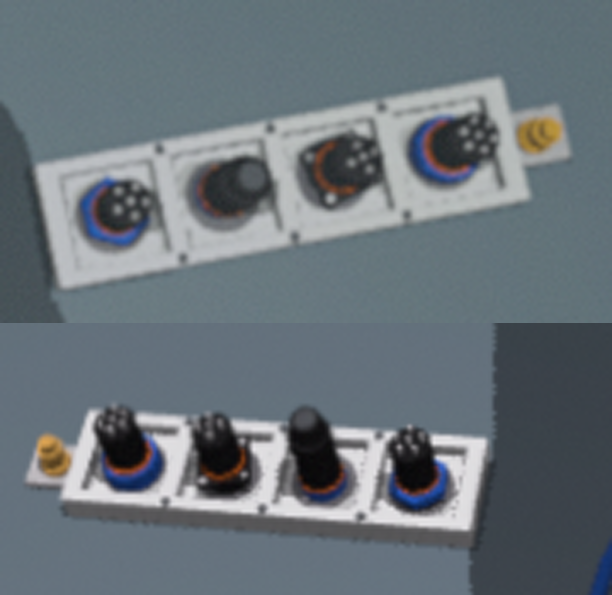

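From the stud the order is ring, flange, tall, hex, all standing. Their tops are at crop top (475,138), (360,157), (254,180), (130,202). I check those against the pockets numerically, then hand in.

```bash
python3 - <<'E'
from h import *
T=[(475,138),(360,157),(254,180),(130,202)];S=[(116,422),(212,432),(307,422),(411,442)]
ok=True;v=np.array([-su[1],su[0]])
for i in range(4):
    p,e=tri((370+T[i][0]/3.4-.35,180+T[i][1]/3.4-.35),(120+S[i][0]/3.4-.35,180+(S[i][1]-323)/3.4-.35))
    d=p[:2]-POCK[i];d=[d@su,d@v];print(p.round(4),round(e,4),np.round(d,4));ok&=max(map(abs,d))<.007
if ok: print(job.job_done())
E
```

```text
[ 0.5511 -0.3277  0.0598] 0.0002 [-0.0007  0.0005]
[ 0.5401 -0.2674  0.0585] 0.0003 [0.    0.002]
[ 0.525  -0.2079  0.0722] 0.0008 [ 0.0007 -0.0008]
[ 0.514  -0.1464  0.0614] 0.0004 [0.0002 0.0009]
the job is handed in; nothing more can be done
None
```

All four connectors now stand upright in the soldering rack in kit order from the stud (ring, flange, tall, hex), each measured within about 2 mm of its pocket centre; the job was handed in at about 38 s, and no verdict came back.

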